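Zero the card reader and read the orange test card

TASK

At the specimen desk, first turn the zero dial of the grey reader station until its yellow pointer stands on the red zero mark, and let go of it. Then pick up the cordless card reader and hold it level and still for about two seconds with its red underside window about five centimetres above the middle of the card with the orange ends, without touching the card. Finally lay the reader gently back, flat and lengthwise along the middle of its blue pad, and let go; leave the cups and the carton where they are.

Things in the scene. Friction and masses are not known exactly. Their poses are not given: they have to be found in the camera images.
- station: Grey reader station, fixed box 160 (x) x 150 (y) x 55 mm high with a white dial plate on top. Origin: centre of its underside; z up. The red zero mark (16 x 8 mm) lies on the dial plate 60 mm from the dial axis in the station's +x direction; the dial axis is vertical through the origin
- zero_dial (a joint): Angle of the black zero dial on the station (rad): 0 when the yellow pointer is on the red zero mark, positive anticlockwise seen from above; it turns from -0.8 to 2.9, stiff enough to stay where it is left (about 0.06 N m). Zero is not at a stop
- dial_grip (a point): Point on the dial axis at which to grip, 38 mm above the station's top (93 mm above the table). The dial is an 86 mm disc, 14 mm high, with an upright grip bar across it, 76 mm long, 18 mm thick, its top 6 mm above this point and 30 mm above the disc. x axis: along the bar towards the end with the yellow pointer; turns with the dial
- pad: Blue rest pad, fixed, 240 (x) x 120 (y) x 5 mm thick. Origin: centre of its underside
- reader: Cordless card reader lying on the pad, 180 mm long along its x, flat underside, 36 mm high, 0.2 kg: white handle 32 mm wide from x = -95 to +25 mm, dark head 56 mm wide from x = +25 to +85 mm. Origin: on the underside, near its centre of mass; z up when it lies on the pad
- reader_grip (a point): Where to hold the reader: in its handle, 22 mm above its underside, at the reader's origin in x and y; same axes as the reader; close across y (32 mm)
- window (a point): Centre of the reader's red reading window, on the underside of the head, 55 mm ahead (+x) of the reader's origin; it looks along the reader's -z; same axes as the reader
- cup_orange: Specimen cup with orange-ended test card: 66 mm across the white lid, 77 mm high, 0.11 kg, loose. The card, 92 (x) x 46 (y) mm, lies flat on the lid as part of the cup, with an orange band at either end and a grey reading patch in the middle. Origin: centre of the cup's underside; z up
- card_mid (a point): Middle of the orange-ended card's top face, 77 mm above the table; same axes as the cup
- cup_blue: Like the orange one but with blue card ends; leave it alone
- cup_green: Like the orange one but with green card ends; leave it alone
- carton: Small cardboard carton 100 x 70 x 60 mm, loose; leave it alone. Origin: centre of its underside
Not all that is in view belongs to the job. What is shaped like the reader but pink is not meant.

How it is judged (in metres and radians):
On the way, in this order (a step that is already met when the one before it is completed fails the run):
1. the zero dial reads zero within 0.07 rad, still and let go (value of joint zero_dial between -0.07 and 0.07 rad and velocity of joint zero_dial between -0.05 and 0.05 rad/s and contact force between the fingers and zero_dial below 0.2 N), for 0.2 s.
2. the dial still on zero, the held reader is level (within 0.2 rad), still, its window within 20 mm (card x) and 18 mm (card y) of the card's middle and 20 to 90 mm above it, for 1 s (value of joint zero_dial between -0.07 and 0.07 rad and x of window in the frame of card_mid between -0.02 and 0.02 m and y of window in the frame of card_mid between -0.018 and 0.018 m and z of window in the frame of card_mid between 0.02 and 0.09 m and angle between reader's own z axis and vertical below 0.2 rad and linear speed of reader below 0.03 m/s and angular speed of reader below 0.25 rad/s and contact force between the fingers and reader above 0.5 N), for 1 s.
At the end, for the whole second after the job is handed in: Dial at zero within 0.07 rad; reader at rest flat (0.08 rad) on its pad, origin within 35 mm (pad x) and 30 mm (pad y) of the pad's centre, lengthwise within 0.35 rad either way round; the cups and the carton upright (0.15 rad), each within 20 mm of where it began (value of joint zero_dial between -0.07 and 0.07 rad and x of reader in the frame of pad between -0.035 and 0.035 m and y of reader in the frame of pad between -0.03 and 0.03 m and z of reader in the frame of pad below 0.01 m and angle between reader's own z axis and vertical below 0.08 rad and angle between the x axis of reader and the x axis of pad, either way round below 0.35 rad and linear speed of reader below 0.02 m/s and distance of each of cup_orange, cup_blue, cup_green, carton from where it was at the start of the episode below 0.02 m and angle between each of cup_orange, cup_blue, cup_green, carton's own z axis and vertical below 0.15 rad); the robot touches nothing.
It fails at once if a cup or the carton is pushed more than 20 mm or tipped more than 0.4 rad (distance of any of cup_orange, cup_blue, cup_green, carton from where it was at the start of the episode above 0.02 m or angle between any of cup_orange, cup_blue, cup_green, carton's own z axis and vertical above 0.4 rad).
It fails at once if the reader is dropped (moves faster than 0.6 m/s out of the fingers) (linear speed of reader above 0.6 m/s and contact force between the fingers and reader below 0.05 N).
It fails at once if the reader touches the orange-ended card or its cup (contact force between reader and cup_orange above 0.3 N).
It also fails if it takes over 72 s, if anything falls off the work surface, if the arm or the gripper's body presses on something with over 40 N, if the wrist force passes 120 N, or if a joint passes its speed limit or range.

ROBOT

A 6-joint arm with a two-finger parallel gripper is mounted at the origin on the work surface. World frame = base frame: x ahead of the robot, y to its left, z up, the work surface at z = 0. Lengths are in m, angles in degrees, forces in N, time in s.
With the tool pointing down it reaches from about 0.375 to 0.9 m from the base axis. Payload 3.1 kg.
Tool frame: the origin (TCP) lies between the finger pads; the fingertips stand 11 mm ahead of it and the grasp point (between the pads) lies 8 mm behind it; z points along the fingers, y is the line along which they close (so a half turn about z gives the same grasp; the last joint's range is limited). The gripper opens to 87 mm and grips with 3 to 60 N. Pads are 19 mm wide; open, the fingers measure 117 mm over their backs; the gripper's body (75 mm by 190 mm) begins 51 mm behind the grasp point.
Start: joints at [-82.592, 30.224, 82.088, -0, 67.689, -10.227], TCP at [0.189, -0.596, 0.234] pointing down, gripper open.
Joint ranges: [-176.69, 176.69], [-43.24, 126.21], [12.49, 139.97], [-82, 262], [0, 151.66], [-163.58, 163.58]. Speed limits (degrees/s): [159.86, 159.86, 180, 180, 180, 180].

INTERFACE

Orientations are given as a 3x3 rotation matrix whose columns are the frame's x, y, z axes.
In Python, from rig import bot, viewer, workorder, models gives the robot as it stands.
- The arm moves only by the shell command python3 -m jog 'ROWS'. ROWS is JSON, a list of rows, each a list of 7 numbers: the opening, from 0 (shut) to 1 (fully open), then the shift along the tool's x, y, z in m, then the turn, a rotation vector about the tool's x, y, z in degrees. In form: [[claw, x, y, z, ax, ay, az], ...]. A call has 1 to 20 rows; each row is the pose to reach, as a shift and turn from the pose commanded when the call began, along the tool's axes at that moment; what a row does not reach only later rows make up. A row lasts 1/8 s, in which the tool goes at most 62.5 mm and 10.7 degrees, less where a joint would pass 70% of its speed; a pose out of reach is approached as far as the arm can. A call with a gripper value outside its range is refused whole. The fingers move at their own pace and stop on an object; the grip force is fixed at half the most. Time passes only in rows, so rows that repeat a pose let the fingers close. It gives the time, the measured TCP pose, the force, the opening and the grip force at its end, in the units of the state.
- bot.read_state(): the state, without advancing time (a new reading comes with each control period).
- viewer.capture(name): name is "side" or "top" or "wrist"; returns (picture, depth): 400x640x3 uint8, blue, green, red; 400x640 float32, m along the optical axis (not along the pixel's ray), 0 where there is no reading.
- viewer.camera_info(name): a dict with "fx", "fy", "cx", "cy" (pixels), "world_to_cam" (4x4, takes a point from world to camera coordinates). Camera axes: x right, y down, z forward; pixel columns grow to the right and rows downward; lengths in m; the calibration is good to about 2 mm. The wrist camera is an equidistant fisheye: a pixel r from the principal point sees the ray r / f radians off the axis. A picture is of the moment at which its call begins: read the wrist's pose just before it. camera_info takes no time and is no camera call; for the wrist camera it gives the pose at the moment of the call.
- workorder.hand_in(): hands the job in; it is judged then, once.
Trained networks look in the newest picture that a camera, given by its name, has taken for a name from the list of things; names that differ only in an ending like _2 or _b are one class to them, and where a whole thing is asked for, a point or a joint stands for the part that bears it (a point fixed in the world has none). Each returns a list of dicts, best first, with "p" (0 to 1); they miss things now and then, are a little off and sometimes report something else, mostly with a low value. They report only what shows in the picture. A call takes as long as a camera call. They do not tell look-alikes from the thing itself.
- models.outline_of(camera, thing): "mask" (400x640 bool, what is visible of it).
- models.tip_of(camera, thing): "xyz" ([x, y, z] in m, in world coordinates, good to about 4 mm: a listed point, or the origin of a listed thing).
The state is a dict: "time_s": time; "joint_positions": joint angles; "qvel": joint speeds; "tau": joint torques, N m; "position": TCP position; "tcp_rot": TCP orientation; "force": force on the tool from outside, world axes, zero at the start; "moment": the same for the moment, N m; "opening": opening from 0.0 (shut) to 1.0 (fully open); "grasp_force": force on a finger pad.
Only numpy, scipy, OpenCV 4.12 (cv2) and the standard library are available. Lean on these libraries where they do the work, as an engineer would, in place of code of your own. Each camera call takes 0.05 s, during which the arm holds its last target. There are 200 camera calls.

## Working session

There is one attempt and no reset: what is moved stays moved. The work goes in short steps, Python scripts to look and compute and a shell command to move; the robot and the scene stay as the last step left them, time stands still between calls to the robot, and variables do not carry over. Pictures are saved under pics/ and viewed, at most 10 in all, crops included, and the job is handed in when it is done.

```bash
mkdir -p pics
python3 - <<'E'
from rig import bot,viewer,models
import cv2,numpy as np
for c in("top","side"):
    im,d=viewer.capture(c); cv2.imwrite(f"pics/{c}0.png",im); np.save(f"pics/{c}0d.npy",d)
    for t in("station","dial_grip","pad","reader","reader_grip","window","cup_orange","card_mid","cup_blue","cup_green","carton"):
        print(c,t,[(round(r["p"],2),np.round(r["xyz"],3).tolist()) for r in models.tip_of(c,t)][:4])
s=bot.read_state();print(s["time_s"],s["position"],np.round(s["tcp_rot"],3).tolist(),s["opening"])
E
```

```text
top station [(0.6, [0.462, 0.203, -0.002]), (0.17, [0.655, -0.143, 0.004])]
top dial_grip []
top pad [(0.65, [0.479, -0.261, -0.001])]
top reader [(0.85, [0.743, -0.323, 0.001]), (0.8, [0.49, -0.258, 0.007])]
top reader_grip [(0.8, [0.744, -0.325, 0.019]), (0.78, [0.488, -0.261, 0.028])]
top window [(0.89, [0.54, -0.281, 0.006]), (0.84, [0.799, -0.327, 0.0])]
top cup_orange [(0.88, [0.654, -0.142, 0.002])]
top card_mid [(0.56, [0.659, -0.145, 0.074]), (0.31, [0.654, -0.14, 0.002])]
top cup_blue [(0.76, [0.668, 0.133, 0.001])]
top cup_green [(0.77, [0.664, 0.002, -0.0])]
top carton [(0.79, [0.637, 0.323, -0.001])]
side station [(0.76, [0.464, 0.199, 0.001])]
side dial_grip [(0.86, [0.456, 0.194, 0.092])]
side pad [(0.73, [0.475, -0.258, 0.003])]
side reader [(0.67, [0.492, -0.253, 0.008]), (0.65, [0.744, -0.326, 0.005]), (0.57, [0.668, 0.134, 0.003])]
side reader_grip [(0.86, [0.49, -0.258, 0.022]), (0.71, [0.746, -0.326, 0.02])]
side window [(0.98, [0.795, -0.322, -0.001]), (0.59, [0.544, -0.283, 0.002])]
side cup_orange [(0.6, [0.658, -0.148, -0.001])]
side card_mid [(0.91, [0.653, -0.143, 0.079]), (0.19, [0.66, 0.002, 0.004])]
side cup_blue [(0.9, [0.671, 0.132, 0.005])]
side cup_green [(0.85, [0.663, 0.006, 0.001])]
side carton [(0.66, [0.64, 0.326, -0.001])]
1.2 [ 0.1893667  -0.59561186  0.23354333] [[0.953, 0.303, 0.0], [0.303, -0.953, -0.0], [0.0, 0.0, -1.0]] 1.0012559266490313
```

View pics/top0.png

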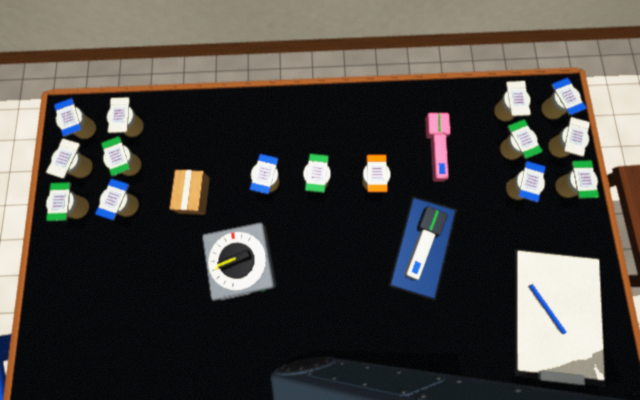

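View pics/side0.png

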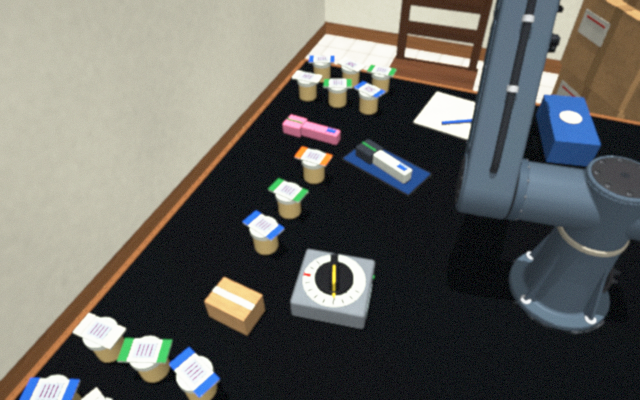

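The top view shows:
- **Reader candidates:** the white and dark one on the blue pad at (425,243), and the pink decoy at (438,145). I choose the one on the pad.
- **Cups:** orange card at (376,174), green at (317,173), blue at (265,174). White, blue and green decoys stand at the sides.
- **Dial:** centre at (238,258), yellow pointer tip at (218,265), red mark at (233,236).

Next I'll measure the angles.

```bash
cat > h.py <<'E'
import cv2,numpy as np
from rig import bot,viewer,models
def w(c,px,z=None,d=None):
    i=viewer.camera_info(c);T=np.linalg.inv(np.array(i["world_to_cam"]));px=np.atleast_2d(px).astype(float)
    r=np.c_[(px[:,0]-i["cx"])/i["fx"],(px[:,1]-i["cy"])/i["fy"],np.ones(len(px))]
    if d is not None: return (r*np.asarray(d)[:,None])@T[:3,:3].T+T[:3,3]
    v=r@T[:3,:3].T; return T[:3,3]+v*((z-T[2,3])/v[:,2])[:,None]
def pca(P):
    m=P.mean(0);u,s,v=np.linalg.svd(P-m,full_matrices=False);return m,np.degrees(np.arctan2(v[0,1],v[0,0]))
E
python3 - <<'E'
from h import *
for c,box in(("top",(195,220,280,305)),("side",(285,245,380,330))):
    im=cv2.imread(f"pics/{c}0.png");d=np.load(f"pics/{c}0d.npy");b,g,r=[im[...,k].astype(int) for k in range(3)]
    sub=np.zeros(b.shape,bool);sub[box[1]:box[3],box[0]:box[2]]=1
    for n,m,z in(("red",(r>140)&(g<90)&(b<90),.057),("yel",(r>130)&(g>120)&(b<90),.099)):
        ys,xs=np.nonzero(m&sub);dd=d[ys,xs];P=w(c,np.c_[xs,ys],d=dd)[dd>0]
        print(c,n,len(xs),np.round(np.median(P,0),3),"z",np.round(np.percentile(P[:,2],[5,50,95]),3))
        Q=w(c,np.c_[xs,ys],z=float(np.median(P[:,2])));m_,a=pca(Q[:,:2]);print(np.round(m_,3),round(a,1), np.round([Q.min(0),Q.max(0)],3).tolist())
    for t in("station","pad","reader","card_mid"):
        for o in models.outline_of(c,t)[:2]:
            ys,xs=np.nonzero(o["mask"]);dd=d[ys,xs];k=dd>0;P=w(c,np.c_[xs,ys],d=dd)[k]
            if t in("station","card_mid"): P=P[P[:,2]>(.045 if t=="station" else .07)]
            if len(P)<5: continue
            (ce,sz,a)=cv2.minAreaRect(P[:,:2].astype(np.float32)*1000);print(c,t,round(o["p"],2),len(P),np.round(ce),np.round(sz),round(a,1),"pca",round(pca(P[:,:2])[1],1))
im=cv2.imread("pics/top0.png")
a=cv2.resize(im[190:310,380:470],None,fx=4,fy=4);b=cv2.resize(im[190:310,190:290],None,fx=4,fy=4)
cv2.imwrite("pics/crop1.png",np.hstack([a,b]))
E
```

```text
top red 9 [0.523 0.211 0.056] z [0.052 0.056 0.058]
[0.522 0.211] -174.3 [[0.517, 0.21, 0.056], [0.527, 0.212, 0.056]]
top yel 62 [0.455 0.216 0.098] z [0.095 0.098 0.101]
[0.456 0.216] 112.9 [[0.443, 0.195, 0.098], [0.466, 0.238, 0.098]]
top station 0.76 4159 [462. 200.] [160. 151.] 9.6 pca -172.0
top pad 0.66 2997 [ 483. -260.] [122. 243.] 70.3 pca 161.8
top reader 0.83 1400 [ 491. -262.] [ 65. 191.] 64.9 pca 154.5
top reader 0.63 1288 [ 749. -324.] [ 58. 199.] 89.4 pca 178.2
top card_mid 0.92 735 [ 659. -145.] [62. 91.] 87.4 pca 177.8
side red 1 [0.519 0.211 0.059] z [0.059 0.059 0.059]
[0.519 0.211] 0.0 [[0.519, 0.211, 0.059], [0.519, 0.211, 0.059]]
side yel 101 [0.453 0.224 0.099] z [0.068 0.099 0.102]
[0.452 0.225] 111.0 [[0.435, 0.191, 0.099], [0.466, 0.264, 0.099]]
side station 0.91 4285 [460. 202.] [161. 152.] 9.9 pca -165.4
side pad 0.75 1368 [ 476. -263.] [133. 242.] 70.4 pca 175.3
side reader 0.94 923 [ 751. -335.] [105. 214.] 78.3 pca 177.2
side reader 0.92 985 [ 480. -263.] [ 80. 181.] 64.0 pca 156.1
side card_mid 0.88 450 [ 657. -144.] [66. 94.] 87.9 pca 177.7
```

View pics/crop1.png

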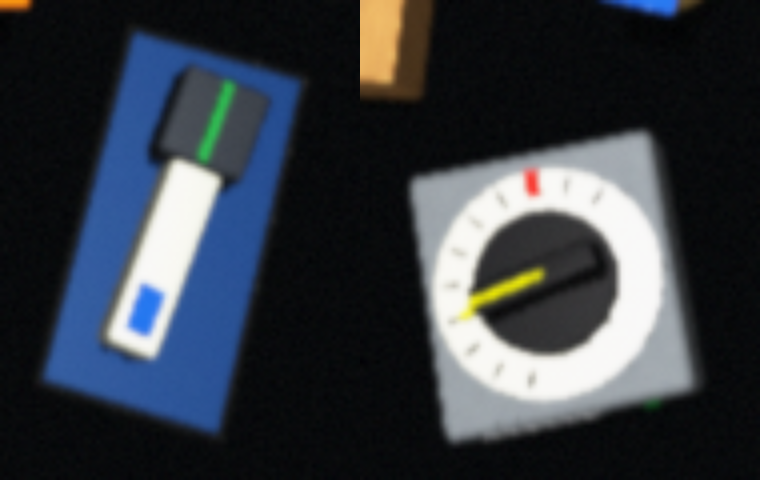

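The crop shows a white handle and dark head on the blue pad, so this is the real reader. It lies at (0.490, -0.259) with a yaw of about -24°. The dial pointer is at about 112° in the world frame, and the zero mark is at about 10°. Moving above the dial now.

```bash
python3 -m jog '[[1,0.12,-0.09,0,0,0,-10],[1,0.24,-0.17,0,0,0,-20],[1,0.3536,-0.25,0,0,0,-30],[1,0.3536,-0.25,0,0,0,-35],[1,0.3536,-0.25,0,0,0,-40],[1,0.3536,-0.25,0,0,0,-45],[1,0.3536,-0.25,0,0,0,-50],[1,0.38,-0.35,0.03,0,0,-60],[1,0.42,-0.45,0.05,0,0,-70],[1,0.46,-0.56,0.06,0,0,-80],[1,0.48,-0.62,0.08,0,0,-90],[1,0.5,-0.676,0.08,0,0,-94.4],[1,0.5,-0.676,0.08,0,0,-94.4],[1,0.5,-0.676,0.08,0,0,-94.4],[1,0.5,-0.676,0.08,0,0,-94.4],[1,0.5,-0.676,0.08,0,0,-94.4],[1,0.5,-0.676,0.08,0,0,-94.4]]'
python3 - <<'E'
from h import *
s=bot.read_state();R=s["tcp_rot"];print(s["position"],np.degrees(np.arctan2(R[1][0],R[0][0])),s["joint_positions"])
im,d=viewer.capture("wrist");cv2.imwrite("pics/w1.png",im)
print([(r["p"],r["xyz"]) for r in models.tip_of("wrist","dial_grip")])
D=np.array([.461,.2,.088])-s["position"];print(np.array(R).T@D)
E
```

```text
time_s: 3.72
position: [0.4611, 0.1995, 0.1537]
tcp_rot: [[-0.375, 0.927, 0.0], [0.927, 0.375, -0.0], [-0.0, -0.0, -1.0]]
force: [-0.9, -0.4, 0.7]
opening: 1.001
grasp_force: 0.0
[0.46113464 0.19946499 0.15367186] 112.0215008110713 [ 1.06394167e+01  2.77969080e+01  1.04022994e+02 -2.66949772e-02
  4.81810397e+01 -1.13642835e+01]
[(0.89, [0.4609, 0.2022, 0.0928])]
[5.68604305e-04 8.13463202e-05 6.56716632e-02]
```

View pics/w1.png

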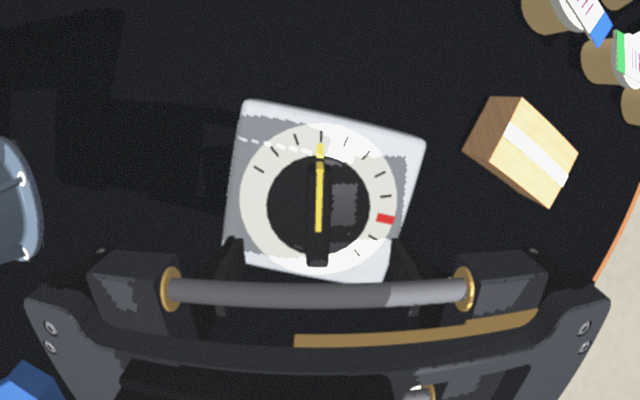

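The pointer bar at (319,195) lines up with the tool's x axis, between the fingers. Descending, gripping and turning.

```bash
python3 -m jog '[[1,0,0.000,0.03,0,0,0],[1,0,0,0.055,0,0,0],[1,0,0,0.065,0,0,0],[1,0,0,0.065,0,0,0],[0,0,0,0.065,0,0,0],[0,0,0,0.065,0,0,0],[0,0,0,0.065,0,0,0],[0,0,0,0.065,0,0,0],[0,0,0,0.065,0,0,0],[0,0,0,0.065,0,0,0]]' && python3 -m jog '[[0,0,0,0,0,0,6],[0,0,0,0,0,0,13],[0,0,0,0,0,0,20],[0,0,0,0,0,0,27],[0,0,0,0,0,0,34],[0,0,0,0,0,0,41],[0,0,0,0,0,0,48],[0,0,0,0,0,0,55],[0,0,0,0,0,0,62],[0,0,0,0,0,0,69],[0,0,0,0,0,0,76],[0,0,0,0,0,0,83],[0,0,0,0,0,0,90],[0,0,0,0,0,0,96],[0,0,0,0,0,0,100],[0,0,0,0,0,0,102.3],[0,0,0,0,0,0,102.3],[0,0,0,0,0,0,102.3]]'
python3 - <<'E'
from h import *
s=bot.read_state();R=s["tcp_rot"];print(s["position"],np.degrees(np.arctan2(R[1][0],R[0][0])),s["moment"],s["joint_positions"])
E
```

```text
time_s: 5.08
position: [0.4611, 0.2002, 0.0885]
tcp_rot: [[-0.375, 0.927, -0.0], [0.927, 0.375, 0.0], [0.0, -0.0, -1.0]]
force: [-0.1, 0.1, -0.1]
opening: 0.403
grasp_force: 0.0
time_s: 7.32
position: [0.4608, 0.2009, 0.0885]
tcp_rot: [[0.986, 0.169, -0.0], [0.169, -0.986, 0.001], [-0.0, -0.001, -1.0]]
force: [-0.9, 5.3, -0.1]
opening: 0.205
grasp_force: 29.7
[0.46075031 0.20086223 0.08847246] 9.741341306280745 [0.98919583 0.13611546 0.06407787] [ 10.75289326  34.43100991 106.58319593   0.1148409   38.99883065
  90.92230306]
```

```bash
python3 -m jog '[[0,0,0,0,0,0,0],[0,0,0,0,0,0,0],[0.6,0,0,0,0,0,0],[0.6,0,0,0,0,0,0],[1,0,0,0,0,0,0],[1,0,0,0,0,0,0],[1,0,0,0,0,0,0],[1,0,0,0,0,0,0],[1,0,0,-0.03,0,0,0],[1,0,0,-0.06,0,0,0],[1,0,0,-0.11,0,0,0],[1,0,0,-0.13,0,0,0],[1,0,0,-0.13,0,0,0],[1,0,0,-0.13,0,0,0]]'
python3 - <<'E'
from h import *
for c,box in(("top",(195,220,280,305)),("side",(285,245,380,330)),("wrist",0)):
    im,d=viewer.capture(c);cv2.imwrite(f"pics/{c}2.png",im)
    if c=="wrist":continue
    b,g,r=[im[...,k].astype(int) for k in range(3)]
    sub=np.zeros(b.shape,bool);sub[box[1]:box[3],box[0]:box[2]]=1
    for n,m,z in(("red",(r>140)&(g<90)&(b<90),.057),("yel",(r>130)&(g>120)&(b<90),.099)):
        ys,xs=np.nonzero(m&sub)
        if len(xs)<3: print(c,n,len(xs));continue
        Q=w(c,np.c_[xs,ys],z=z);m_,a=pca(Q[:,:2]);print(c,n,len(xs),np.round(m_,3),round(a,1))
a=cv2.imread("pics/wrist2.png")
cv2.imwrite("pics/wc.png",cv2.resize(a[60:300,180:480],None,fx=2.5,fy=2.5))
E
```

```text
time_s: 9.07
position: [0.4602, 0.1999, 0.2176]
tcp_rot: [[0.986, 0.169, -0.002], [0.169, -0.986, -0.0], [-0.002, 0.0, -1.0]]
force: [-0.2, -0.4, -0.4]
opening: 1.001
grasp_force: 0.0
top red 1
top yel 44 [0.489 0.204] 176.2
side red 2
side yel 51 [0.48  0.204] -156.8
```

View pics/wc.png

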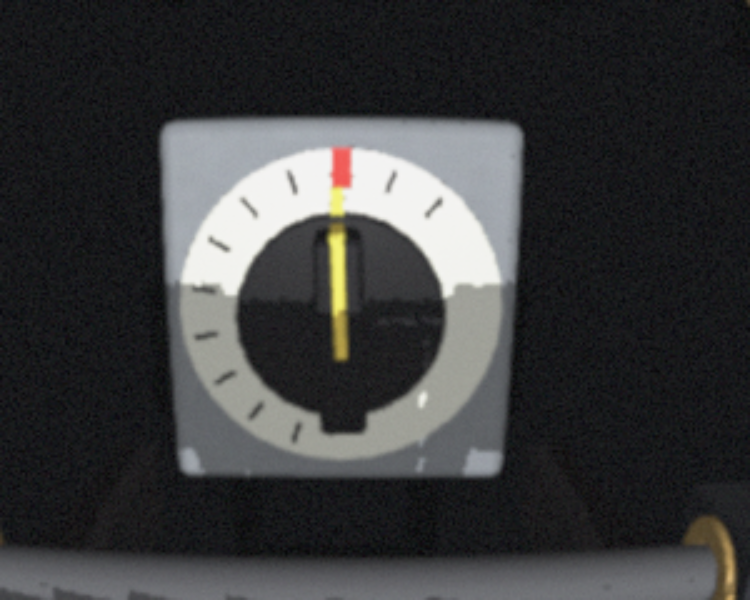

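The pointer tip at (336,190) in the crop is about 2 mm to the left of the red mark's centre at (341,168). I'll measure this precisely with the fisheye model.

```bash
cat >> h.py <<'E'
def ww(px,z,i=None):
    i=i or viewer.camera_info("wrist");T=np.linalg.inv(np.array(i["world_to_cam"]));px=np.atleast_2d(px).astype(float)
    u=np.c_[(px[:,0]-i["cx"])/i["fx"],(px[:,1]-i["cy"])/i["fy"]];t=np.hypot(*u.T);k=np.sin(t)/np.maximum(t,1e-9)
    v=np.c_[u*k[:,None],np.cos(t)]@T[:3,:3].T;return T[:3,3]+v*((z-T[2,3])/v[:,2])[:,None]
E
python3 - <<'E'
from h import *
im,d=viewer.capture("wrist");im=im.astype(int)[60:260,180:420];b,g,r=[im[...,k] for k in range(3)]
for n,m,z in(("red",(r>150)&(g<120)&(b<120),.057),("yel",(r>90)&(g>80)&(b<.65*g),.0995)):
    ys,xs=np.nonzero(m);px=np.c_[xs+180,ys+60]
    if n=="yel":
        for lo,hi,z in((0,86-0,.071),(0,0,0)):pass
        print("rows",px[:,1].min(),px[:,1].max())
    Q=ww(px,z);m_,a=pca(Q[:,:2]);print(n,len(px),np.round(m_,4),round(a,1))
    c=np.array([.461,.2005]);print("dir from axis",np.degrees(np.arctan2(*(m_-c)[::-1])))
    if n=="yel":
        k=px[:,1]>152; print("bar top only",pca(Q[k][:,:2]))
        k=px[:,1]<143
        if k.sum()>3:
            for z in(.057,.07,.085,.099):
                q=ww(px[k],z)[:,:2].mean(0);print("tip z",z,np.round(q,4),np.degrees(np.arctan2(*(q-c)[::-1])))
ys,xs=np.nonzero((r+g+b)>330)
# dial plate circle
m=((r>135)&(g>135)&(b>125)).astype(np.uint8)
print(models.tip_of("wrist","dial_grip"),models.tip_of("wrist","station"))
E
```

```text
red 85 [0.5204 0.2107] -169.4
dir from axis 9.723305556316538
rows 134 203
yel 401 [0.4625 0.2027] -168.8
dir from axis 54.332154431344115
bar top only (array([0.45534364, 0.20127484]), np.float64(-168.49943524322936))
tip z 0.057 [0.5083 0.2106] 12.098660413769894
tip z 0.07 [0.5098 0.2108] 11.903098688356552
tip z 0.085 [0.5115 0.211 ] 11.69153093622337
tip z 0.099 [0.5132 0.2111] 11.50644771814445
[{'xyz': [0.4587, 0.2009, 0.0954], 'p': 0.64}] [{'xyz': [0.4648, 0.2008, 0.0047], 'p': 0.71}]
```

The pointer is about 1.5° off the mark, inside the 4° tolerance. Moving above the reader.

```bash
python3 -m jog '[[1,-0.005,0.05,0,0,0,4],[1,-0.01,0.11,0,0,0,9],[1,-0.015,0.17,0,0,0,14],[1,-0.02,0.23,0.01,0,0,19],[1,-0.03,0.29,0.02,0,0,24],[1,-0.036,0.35,0.04,0,0,29],[1,-0.043,0.41,0.06,0,0,33],[1,-0.048,0.458,0.067,0,0,34],[1,-0.048,0.458,0.067,0,0,34],[1,-0.048,0.458,0.067,0,0,34],[1,-0.048,0.458,0.067,0,0,34]]'
python3 - <<'E'
from h import *
s=bot.read_state();R=np.array(s["tcp_rot"]);print(s["position"],np.degrees(np.arctan2(R[1][0],R[0][0])))
im,d=viewer.capture("wrist");cv2.imwrite("pics/w3.png",im)
for t in("reader_grip","window","pad"):print(t,[(r["p"],r["xyz"]) for r in models.tip_of("wrist",t)])
i=im.astype(int);b,g,r=[i[...,k] for k in range(3)]
o=models.outline_of("wrist","reader")
for q in o[:2]:
    ys,xs=np.nonzero(q["mask"]);Q=ww(np.c_[xs,ys],.041);k=(i[ys,xs].min(1)>130)
    H=Q[k];print(q["p"],cv2.minAreaRect(Q[:,:2].astype(np.float32)*1000),"handle",cv2.minAreaRect(H[:,:2].astype(np.float32)*1000) if k.sum()>10 else k.sum(),pca(H[:,:2])[1])
ys,xs=np.nonzero((g>120)&(r<100)&(b<130)&(np.arange(400)[:,None]<300));Q=ww(np.c_[xs,ys],.041);k=np.hypot(Q[:,0]-.545,Q[:,1]+.28)<.06;print("green",k.sum(),pca(Q[k][:,:2]))
E
```

```text
time_s: 10.75
position: [0.491, -0.2578, 0.1516]
tcp_rot: [[0.912, -0.409, -0.001], [-0.409, -0.912, 0.001], [-0.001, -0.0, -1.0]]
force: [0.4, 0.2, 0.5]
opening: 1.003
grasp_force: 0.0
[ 0.49095114 -0.25780454  0.1516034 ] -24.173352392573737
reader_grip [(0.89, [0.4853, -0.2583, 0.0307])]
window [(0.36, [0.6572, -0.1463, 0.0774])]
pad [(0.65, [0.6589, -0.1488, 0.0757]), (0.64, [0.4766, -0.2606, -0.0002])]
0.86 ((647.3868408203125, -313.72039794921875), (32.94059753417969, 22.413496017456055), 64.460693359375) handle ((651.9581298828125, -315.80035400390625), (29.3634090423584, 12.304412841796875), 64.50279235839844) 74.21007592079867
0.68 ((489.6592712402344, -259.3918762207031), (54.84444046020508, 170.9620361328125), 64.8363265991211) handle ((462.99176025390625, -245.8820343017578), (30.69903564453125, 111.2457275390625), 64.73019409179688) 154.21266989850787
green 360 (array([ 0.53604428, -0.28120259]), np.float64(154.53742844137705))
```

View pics/w3.png

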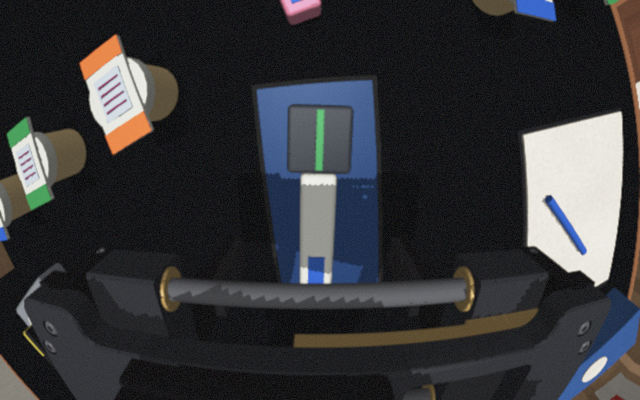

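The reader lies lengthwise under the tool, with its handle at (317,230) and head at (320,138) in the wrist image. Descending to grip it.

```bash
python3 -m jog '[[1,-0.0035,0.0015,0.05,0,0,1.2],[1,-0.0035,0.0015,0.09,0,0,1.2],[1,-0.0035,0.0015,0.12,0,0,1.2],[1,-0.0035,0.0015,0.13,0,0,1.2],[1,-0.0035,0.0015,0.13,0,0,1.2],[0,-0.0035,0.0015,0.13,0,0,1.2],[0,-0.0035,0.0015,0.13,0,0,1.2],[0,-0.0035,0.0015,0.13,0,0,1.2],[0,-0.0035,0.0015,0.13,0,0,1.2],[0,-0.0035,0.0015,0.13,0,0,1.2],[0,-0.0035,0.0015,0.13,0,0,1.2],[0,-0.0035,0.0015,0.13,0,0,1.2],[0,-0.0035,0.0015,0.13,0,0,1.2],[0,-0.0035,0.0015,0.13,0,0,1.2],[0,-0.0035,0.0015,0.13,0,0,1.2]]'
```

```text
time_s: 12.88
position: [0.4874, -0.2591, 0.0215]
tcp_rot: [[0.903, -0.43, -0.0], [-0.43, -0.903, 0.0], [-0.0, -0.0, -1.0]]
force: [0.6, 1.3, 0.2]
opening: 0.364
grasp_force: 30.0
```

```bash
python3 -m jog '[[0,0,0,-0.01,0,0,0],[0,0,0,-0.035,0,0,0],[0,0,0,-0.07,0,0,0],[0,0,0,-0.1,0,0,0],[0,0,0,-0.12,0,0,0],[0,0,0,-0.128,0,0,0],[0,0.004,-0.015,-0.128,0,0,0],[0,0.012,-0.042,-0.128,0,0,0],[0,0.02,-0.07,-0.128,0,0,0],[0,0.028,-0.1,-0.128,0,0,0],[0,0.037,-0.13,-0.128,0,0,0],[0,0.044,-0.155,-0.128,0,0,0],[0,0.048,-0.17,-0.128,0,0,0],[0,0.05,-0.1765,-0.128,0,0,0],[0,0.05,-0.1765,-0.128,0,0,0],[0,0.05,-0.1765,-0.128,0,0,0]]'
python3 - <<'E'
from h import *
im,d=viewer.capture("wrist")
for t in("reader_grip","window","card_mid"):print(t,[(r["p"],r["xyz"]) for r in models.tip_of("wrist",t)])
s,sd=viewer.capture("side");cv2.imwrite("pics/s4.png",s)
for t in("window","reader_grip","card_mid"):print(t,[(r["p"],r["xyz"]) for r in models.tip_of("side",t)])
cv2.imwrite("pics/c4.png",np.hstack([cv2.resize(s[80:240,240:440],(500,400)),cv2.resize(im[60:300,240:400],(267,400))]))
E
```

```text
time_s: 14.88
position: [0.6079, -0.1221, 0.1494]
tcp_rot: [[0.902, -0.431, -0.001], [-0.431, -0.902, -0.0], [-0.001, 0.0, -1.0]]
force: [0.0, -0.4, -2.7]
opening: 0.366
grasp_force: 30.0
reader_grip [(0.73, [0.6077, -0.1227, 0.1545])]
window []
card_mid []
window [(0.89, [0.66, -0.1486, 0.1314]), (0.43, [0.7997, -0.3241, 0.0008])]
reader_grip [(0.83, [0.607, -0.1242, 0.1518])]
card_mid [(0.78, [0.6544, -0.1425, 0.0775])]
```

View pics/c4.png

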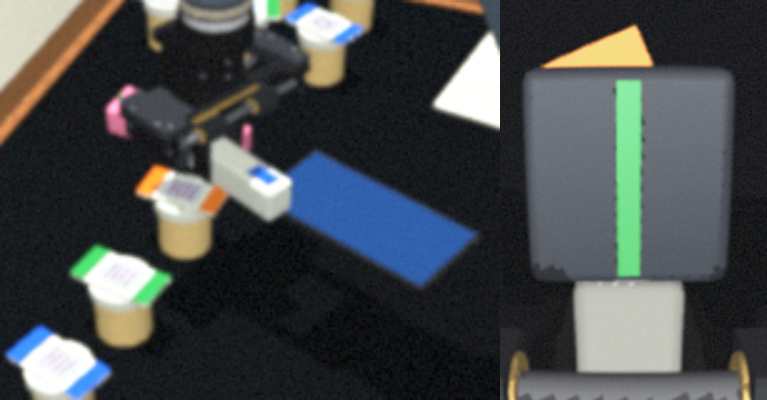

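The reader is held level over the card. The window is within about 3 mm of the card's middle and about 55 mm above it. Holding, then returning.

```bash
python3 -m jog '[[0,0,0,0,0,0,0],[0,0,0,0,0,0,0],[0,0,0,0,0,0,0],[0,0,0,0,0,0,0],[0,0,0,0,0,0,0],[0,0,0,0,0,0,0],[0,0,0,0,0,0,0],[0,0,0,0,0,0,0],[0,0,0,0,0,0,0],[0,0,0,0,0,0,0],[0,0,0,0,0,0,0],[0,0,0,0,0,0,0],[0,0,0,0,0,0,0],[0,0,0,0,0,0,0],[0,0,0,0,0,0,0],[0,0,0,0,0,0,0],[0,0,0,0,0,0,0],[0,0,0,0,0,0,0],[0,0,0,0,0,0,0],[0,0,0,0,0,0,0]]' && python3 -m jog '[[0,-0.004,0.01,0,0,0,0],[0,-0.012,0.035,0,0,0,0],[0,-0.02,0.065,0,0,0,0],[0,-0.03,0.095,0,0,0,0],[0,-0.04,0.125,0,0,0,-2],[0,-0.048,0.15,0,0,0,-4],[0,-0.054,0.17,0,0,0,-5],[0,-0.056,0.18,0.01,0,0,-5],[0,-0.056,0.18,0.035,0,0,-5],[0,-0.056,0.18,0.06,0,0,-5],[0,-0.056,0.18,0.085,0,0,-5],[0,-0.056,0.18,0.105,0,0,-5],[0,-0.056,0.18,0.115,0,0,-5],[0,-0.056,0.18,0.12,0,0,-5],[0,-0.056,0.18,0.123,0,0,-5],[0,-0.056,0.18,0.125,0,0,-5],[0,-0.056,0.18,0.1265,0,0,-5],[0,-0.056,0.18,0.1265,0,0,-5]]'
```

```text
time_s: 17.77
position: [0.6084, -0.1215, 0.1495]
tcp_rot: [[0.903, -0.43, -0.0], [-0.43, -0.903, 0.0], [-0.0, -0.0, -1.0]]
force: [-0.3, 0.9, -0.9]
opening: 0.362
grasp_force: 30.0
time_s: 20.02
position: [0.4806, -0.26, 0.0233]
tcp_rot: [[0.937, -0.35, 0.0], [-0.35, -0.937, -0.0], [0.0, 0.0, -1.0]]
force: [0.2, -0.5, -2.1]
opening: 0.364
grasp_force: 30.0
```

```bash
python3 -m jog '[[0,0,0,0.001,0,0,0],[0,0,0,0.0018,0,0,0],[0,0,0,0.0018,0,0,0],[0.6,0,0,0.0018,0,0,0],[0.8,0,0,0.0018,0,0,0],[1,0,0,0.0018,0,0,0],[1,0,0,0.0018,0,0,0],[1,0,0,0.0018,0,0,0],[1,0,0,0.0018,0,0,0],[1,0,0,-0.01,0,0,0],[1,0,0,-0.04,0,0,0],[1,0,0,-0.09,0,0,0],[1,0,0,-0.14,0,0,0],[1,0,0,-0.16,0,0,0],[1,0,0,-0.16,0,0,0],[1,0,0,-0.16,0,0,0]]'
python3 - <<'E'
from h import *
for c in("wrist","top","side"):
    im,d=viewer.capture(c);cv2.imwrite(f"pics/{c}5.png",im)
    for t in("pad","reader","cup_orange","cup_green","cup_blue","carton"):print(c,t,[(r["p"],r["xyz"]) for r in models.tip_of(c,t)][:2])
a=cv2.imread("pics/wrist5.png");b=cv2.imread("pics/top5.png")
cv2.imwrite("pics/f.png",np.hstack([cv2.resize(a[40:300,200:420],(400,473)),cv2.resize(b[130:310,150:470],(400,473))]))
E
```

```text
time_s: 22.02
position: [0.4798, -0.2594, 0.1825]
tcp_rot: [[0.937, -0.35, -0.001], [-0.35, -0.937, 0.001], [-0.001, -0.001, -1.0]]
force: [-0.4, 0.4, -0.1]
opening: 1.0
grasp_force: 0.0
wrist pad [(0.71, [0.658, -0.1462, 0.0763]), (0.53, [0.6586, 0.0046, 0.0031])]
wrist reader [(0.78, [0.4819, -0.2614, 0.0062])]
wrist cup_orange [(0.93, [0.6574, -0.1461, -0.005]), (0.18, [0.6581, -0.1472, 0.0778])]
wrist cup_green [(0.55, [0.6592, 0.0045, 0.0011])]
wrist cup_blue [(0.71, [0.6617, 0.1349, 0.0002])]
wrist carton []
top pad [(0.86, [0.4788, -0.2605, -0.0007])]
top reader [(0.93, [0.4842, -0.2629, 0.0088]), (0.67, [0.7436, -0.3197, 0.0006])]
top cup_orange [(0.82, [0.6559, -0.1434, 0.0014])]
top cup_green [(0.84, [0.6665, 0.0025, -0.0006])]
top cup_blue [(0.96, [0.6672, 0.1329, -0.0017]), (0.55, [0.6542, -0.1409, 0.0029])]
top carton [(0.74, [0.6409, 0.3234, 0.0012])]
side pad [(0.56, [0.4755, -0.258, 0.0004])]
side reader [(0.66, [0.4828, -0.2556, 0.0051]), (0.61, [0.7406, -0.3275, 0.006])]
side cup_orange [(0.64, [0.6568, -0.1475, -0.0002])]
side cup_green [(0.87, [0.6618, 0.0003, 0.0041])]
side cup_blue [(0.78, [0.6708, 0.1306, 0.005])]
side carton [(0.8, [0.6413, 0.324, -0.0016]), (0.41, [0.464, 0.2001, 0.0018])]
```

View pics/f.png

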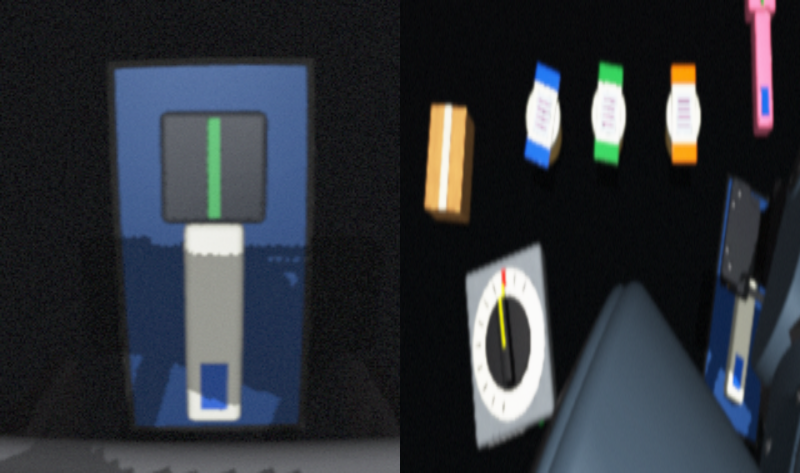

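The reader lies centred and lengthwise on the pad (left half of the picture). The dial still stands on zero at (503,285), and the cups and carton have not moved. Handing in.

```bash
python3 -c "
from rig import workorder
print(workorder.hand_in())"
```

```text
the job is handed in; nothing more can be done
None
```

I finished and handed in the job, but got no verdict back: the dial is about 1.5° off zero, the reader was held about 55 mm above the orange card for over two seconds, and it is back flat on its pad with the cups and carton unmoved.

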